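# Click the blue filter in and start the inspection lamp

## Robot

A 6-joint arm with a two-finger parallel gripper is mounted at the origin on a cart in front of the work surface, level with it; the furniture and walls round the work are solid. World frame = base frame: x ahead of the robot, y to its left, z up, the work surface at z = 0. Lengths are in m, angles in rad, forces in N, time in s.
With the tool pointing down it reaches from about 0.375 to 0.9 m from the base axis. Payload 3.1 kg.
Tool frame: the origin (TCP) lies midway between the tips of the shut fingers; the grasp point (between the pads) lies 19 mm behind it (pinch_z is the distance from the TCP to the grasp point, in m); z points along the fingers, y is the line along which they close (so a half turn about z gives the same grasp; the last joint's range is limited). The gripper opens to 85 mm and grips with 20 to 120 N. Pads are 22 mm wide; open, the fingers measure 114 mm over their backs; the gripper's body (76 mm by 85 mm) begins 54 mm behind the grasp point. The pads swing forward as they close: fully open they stand 13 mm farther back than shut.
Start: joints at [-1.474, 0.527, 1.433, -0, 1.181, -0.178], TCP at [0.17, -0.602, 0.231] pointing down, gripper open.
Joint ranges: [-3.08, 3.08], [-0.75, 2.2], [0.22, 2.44], [-1.43, 4.57], [0, 2.65], [-2.85, 2.85]. Speed limits (rad/s): [2.79, 2.79, 3.14, 3.14, 3.14, 3.14].

## Interface

Orientations are given as a unit quaternion [x, y, z, w].
In Python, from station import sense, snapshot, camera_params, sign_off, pinch_z gives the robot as it stands. The module is installed in compiled form; this text tells all that it offers.
- The arm moves only by the shell command python3 -m handwheel 'ROWS' [FORCE]. ROWS is JSON, a list that holds one entry, the list of rows, each a list of 7 numbers: the turn, a rotation vector about the tool's x, y, z in degrees, then the shift along the tool's x, y, z in m, then the opening, from 0 (shut) to 1 (fully open). A call has 1 to 20 rows; each row shifts and turns the commanded pose from where the row before left it, along the tool's axes as they then stand; what a row does not reach is not made up. A row lasts 1/8 s, in which the tool goes at most 62.5 mm and 10.7 degrees, less where a joint would pass 70% of its speed; a pose out of reach is approached as far as the arm can. A call with a gripper value outside its range is refused whole. The fingers move at their own pace and stop on an object; FORCE is the grip in N (left out, the last holds). Time passes only in rows, so rows that do not move let the fingers close. It gives the time, the measured TCP pose, the force, the opening and the grip force at its end, in the units of the state.
- sense(): the state, without advancing time (a new reading comes with each control period).
- snapshot(name): name is "scene" or "top" or "wrist"; returns the picture (480x640x3 uint8, red, green, blue); there is no depth.
- camera_params(name): a dict with "fx", "fy", "cx", "cy" (pixels), "k1" (the pictures are not rectified: a ray, as slopes to the right and down, at radius r is drawn at 1 + k1 r^2 times it, then the intrinsics apply), "world_to_cam" (4x4, takes a point from world to camera coordinates); the wrist camera has in their place "mount" (4x4, takes a point from camera to tool coordinates, whose origin is the TCP and whose axes are the flange's). Camera axes: x right, y down, z forward; pixel columns grow to the right and rows downward; lengths in m; the calibration is good to about 2 mm. A picture is of the moment at which its call begins: read the wrist's pose just before it. camera_params takes no time and is no camera call.
- sign_off(): hands the job in; it is judged then, once.
The state is a dict: "t": time; "q": joint angles; "qd": joint speeds; "tau": joint torques, N m; "tcp_pos": TCP position; "tool_rot": TCP orientation; "force": force on the tool from outside, world axes, zero at the start; "ft_torque": the same for the moment, N m; "finger_gap": opening from 0.0 (shut) to 1.0 (fully open); "gripper_force": force on a finger pad.
Only numpy, scipy, OpenCV 4.12 (cv2) and the standard library are available. Lean on these libraries where they do the work, as an engineer would, in place of code of your own. Each camera call takes 0.05 s, during which the arm holds its last target. There are 200 camera calls.

## Task

Get the circuit board lit for inspection: push the shuttle tray by its black tab fully home under the inspection lamp, and flick the rim of the filter wheel round click by click until the blue filter sits in its click stop under the lamp. Only when both are done, press the green button fully down and let it spring back. Do it with the fingertips and pick nothing up: the board stays lying in its nest, and everything lying round the lamp stays where it is.

Things in the scene. Friction and masses are not known exactly. Their poses are not given: they have to be found in the camera images.
- lamp_unit: Filter-wheel inspection lamp, fixed to the bench; place and heading differ each time. Origin on the bench, straight below the light axis. Unit axes: x to its rear (column at x 103 mm), y to its left, z up. Grey pedestal plate x -95..130, y -95..70, 12 mm high; shuttle bed x -47..47, y down to -205 mm. Rim of the wheel is free at front and left, nothing between it and the plate.
- filter_wheel (a joint): Wheel angle, rad; a click is 0.785, stops at its whole multiples. Grows clockwise seen from above (front edge moves to unit +y); endless both ways. Under the lamp at click 0..7: white, red, orange, yellow, green, BLUE (3.927, or +-6.283 from it), violet, grey. About 2.3 N at the rim starts it out of a stop; past half a click a sprung ball pulls it on into the next stop.
- wheel_centre (a point): On the wheel's upright axis at half thickness, in unit axes (0, 38, 93.5) mm, axes as lamp_unit. Black disc, radius 50, 89 to 98 mm high, with 8 filters and 8 thumb lobes reaching to radius 65, each 10 wide, 87.5 to 99.5 mm high, gaps 28 mm (at the disc) to 40 mm. In every stop a gap faces unit -x, lobes 22.5 deg either side of it and every 45 deg on. Hub cap above: radius 26, top 119 mm.
- light_axis (a point): Where the upright light axis passes through the wheel, in unit axes (0, 0, 93.5) mm. Round the same axis stand the lamp head, a finned barrel 38 mm across, 101 to 129 mm high, over the wheel, and the black light hood, 34 mm across, 66 to 87 mm high, under it. A white arm (103 to 119 mm high) and another below the wheel run from here back to the column.
- blue_filter (a point): Centre of the round blue filter (19 mm across) in the wheel, 38 mm from the wheel's axis; it is set when it coincides with light_axis seen from above.
- tray (a joint): Position of the shuttle tray in m along its rails, towards the unit's left (+y): starts at 0 (out to the right, loading place), 0.095 is fully home against the stop, with the board under the lamp. About 2 N moves it; it stays where it is left.
- tray_tab (a point): Centre of the outer face (towards unit -y) of the tray's upright black tab: 44 mm wide along unit x, 7 thick, 25 to 55 mm high; this point is in unit axes (0, -187, 43.5) mm at tray value 0. Rail ends beside it reach 26 mm high. The tray carries a green circuit board lying in a nest, up to 42 mm high, which slides along with it.
- lamp_button (a joint): Travel of the green push button in m: 0 up, 0.006 fully down; about 4.5 N holds it fully down and it springs back up.
- lamp_button_top (a point): Centre of the top face of the green push button (24 mm across), which stands on the front right of the pedestal plate at unit x -70, y -60 mm.
- radio_board: Small loose green board, 36x50x12 mm, lying on the pedestal plate at the front, under the wheel's front edge; origin under its centre. Not to be moved.
- cup_screws: White cup of screws, 58 mm across, 26 mm high, on the bench at the right front of the unit; origin under its centre. Not to be moved.
- multimeter: Orange hand meter, 150x76x40 mm, lying at the left front; origin under its centre. Not to be moved.
- tweezers: Fine steel tweezers, 118 mm long, 10 mm high, near the front edge of the bench; origin under its centre. Not to be moved.
- wash_bottle: White pump bottle with blue top, 66 mm across, 137 mm high, at the far right on the cream mat; origin under its centre. Not to be moved.
- kapton_roll: Roll of amber tape, 62 mm across, 19 mm high, at the left rear; origin under its centre. Not to be moved.
- board: Green circuit board, 61x91x12 mm, lying loose between the four white corner brackets of the tray's nest; origin under its centre, 29 mm above the bench. It rides along with the tray and is not to be lifted or knocked out.

How it is judged:
On the way, in this order (a step that is already met when the one before it is completed fails the run):
1. the tray is fully home and the blue filter sits in its click stop under the lamp, the button still up (value of joint tray above 0.091 m and horizontal distance between blue_filter and light_axis below 0.004 m and value of joint lamp_button below 0.002 m), for 0.2 s.
2. the green button is pressed fully down (value of joint lamp_button above 0.0048 m), for 0.05 s.
At the end, for the whole second after the job is handed in: The tray is within 4 mm of its home stop, the blue filter's centre is within 4 mm of the light axis (resting in its click stop), and the button, having been pressed down to at least 4.8 of its 6 mm after that, is up again (value of joint tray above 0.091 m and horizontal distance between blue_filter and light_axis below 0.004 m and value of joint lamp_button below 0.0015 m); the robot touches nothing.
It fails at once if the button is pressed before the tray is home and the blue filter is set (value of joint lamp_button above 0.0035 m and (value of joint tray below 0.089 m or horizontal distance between blue_filter and light_axis above 0.006 m)).
It fails at once if a thing lying round the lamp is moved by more than 15 mm or lifted (distance of any of radio_board, cup_screws, multimeter, tweezers, wash_bottle, kapton_roll from where it was at the start of the episode above 0.015 m).
It fails at once if the board is lifted or knocked out of its nest (height (world z) of board above 0.037 m or y of board in the frame of tray_tab above 0.105 m or y of board in the frame of tray_tab below 0.079 m or x of board in the frame of tray_tab above 0.012 m or x of board in the frame of tray_tab below -0.012 m).
It also fails if it takes over 64 s, if anything falls off the work surface, if the arm or the gripper's body presses on something with over 40 N, if the wrist force passes 120 N, or if a joint passes its speed limit or range.

## Working session

There is one attempt and no reset: what is moved stays moved. The work goes in short steps, Python scripts to look and compute and a shell command to move; the robot and the scene stay as the last step left them, time stands still between calls to the robot, and variables do not carry over. Pictures are saved under pics/ and viewed, at most 10 in all, crops included, and the job is handed in when it is done.

```bash
mkdir -p pics; python3 - <<'E'
from station import *
import cv2
s=sense();print(s['t'],s['tcp_pos'],s['tool_rot'],s['finger_gap'],pinch_z() if callable(pinch_z) else pinch_z)
for n in ("scene","top"):
    cv2.imwrite(f"pics/{n}0.png",snapshot(n)[:,:,::-1]); p=camera_params(n); print(n,p)
print(camera_params("wrist"))
E
```

```text
0.0 [ 0.16955028 -0.60083762  0.23033689] [ 9.90574986e-01  1.36967337e-01  3.32215321e-05 -1.06971914e-03] 0.9961460378548355 0.0187
scene {'fx': 594.6328277031482, 'fy': 594.6328277031482, 'cx': 317.5471355375493, 'cy': 240.35706163779625, 'k1': -0.085796474811619, 'world_to_cam': array([[ 0.50249986, -0.86444889,  0.01490016, -0.42642869],
       [-0.60054086, -0.36138574, -0.71326785,  0.31055425],
       [ 0.6219683 ,  0.34946884, -0.70073316,  1.37180654],
       [ 0.        ,  0.        ,  0.        ,  1.        ]])}
top {'fx': 544.3297190000906, 'fy': 544.3297190000906, 'cx': 320.90567137117483, 'cy': 240.9540561807476, 'k1': -0.15328020842876341, 'world_to_cam': array([[ 0.02831225, -0.99957745,  0.00658336, -0.20367621],
       [-0.99726793, -0.02869514, -0.06806806,  0.51973764],
       [ 0.06822821, -0.00463822, -0.99765896,  1.28813474],
       [ 0.        ,  0.        ,  0.        ,  1.        ]])}
{'fx': 358.2678674274315, 'fy': 358.2678674274315, 'cx': 324.2712522809187, 'cy': 236.29589286520664, 'k1': -0.05295741824549506, 'mount': array([[-7.72641547e-04, -9.60091721e-01, -2.79684269e-01,
         7.10263175e-02],
       [ 9.99999326e-01, -9.84271216e-04,  6.16229219e-04,
        -6.15329630e-04],
       [-8.66921747e-04, -2.79683605e-01,  9.60091834e-01,
        -1.42619712e-01],
       [ 0.00000000e+00,  0.00000000e+00,  0.00000000e+00,
         1.00000000e+00]])}
```

View pics/top0.png

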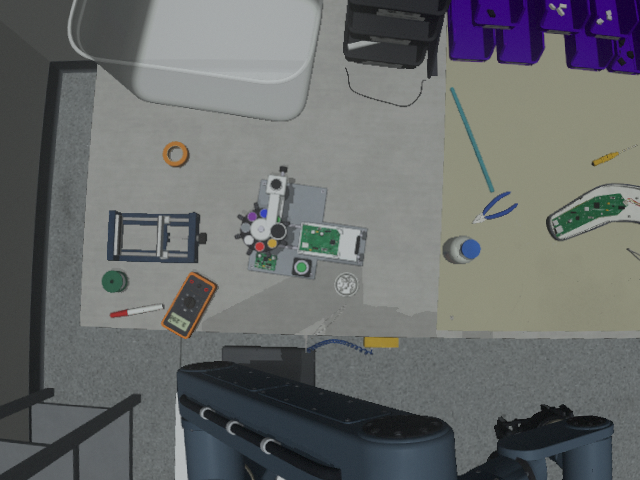

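View pics/scene0.png

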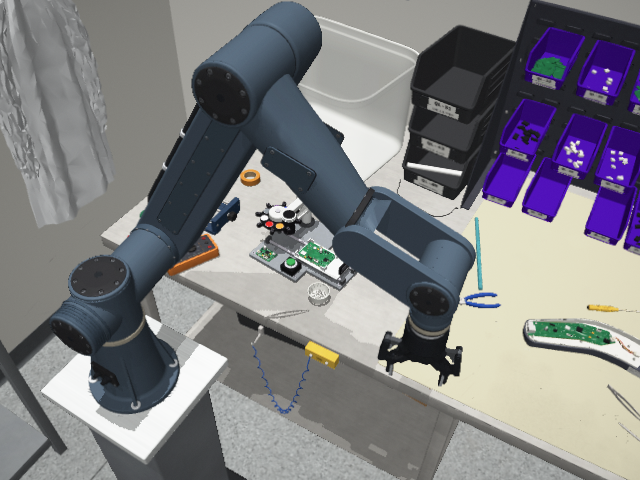

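The top view shows the lamp unit around px (280,230), column at (276,183), tray out to the right with its tab near (362,243), button at (302,268), cup at (346,284). Enlarging that area.

```bash
python3 - <<'E'
import cv2
a=cv2.imread("pics/top0.png")[160:310,225:390]
cv2.imwrite("pics/crop0.png",cv2.resize(a,None,fx=4,fy=4,interpolation=cv2.INTER_CUBIC)[:600])
E
cat > h.py <<'E'
import numpy as np,cv2
from station import *
from scipy.spatial.transform import Rotation as R
def ray(name,uv,s=None):
    p=camera_params(name); d=np.array([(uv[0]-p['cx'])/p['fx'],(uv[1]-p['cy'])/p['fy']])
    u=d.copy()
    for _ in range(20): u=d/(1+p['k1']*(u@u))
    v=np.r_[u,1]
    if name=='wrist':
        T=np.eye(4);T[:3,:3]=R.from_quat(s['tool_rot']).as_matrix();T[:3,3]=s['tcp_pos'];M=T@p['mount']
    else: M=np.linalg.inv(p['world_to_cam'])
    return M[:3,3],M[:3,:3]@v
def onz(name,uv,z,s=None):
    o,d=ray(name,uv,s); return o+d*(z-o[2])/d[2]
def proj(name,X,s=None):
    p=camera_params(name)
    if name=='wrist':
        T=np.eye(4);T[:3,:3]=R.from_quat(s['tool_rot']).as_matrix();T[:3,3]=s['tcp_pos'];W=np.linalg.inv(T@p['mount'])
    else: W=p['world_to_cam']
    c=W[:3,:3]@X+W[:3,3];u=c[:2]/c[2];u=u*(1+p['k1']*(u@u))
    return u*[p['fx'],p['fy']]+[p['cx'],p['cy']]
E
```

```text
(no output)
```

View pics/crop0.png

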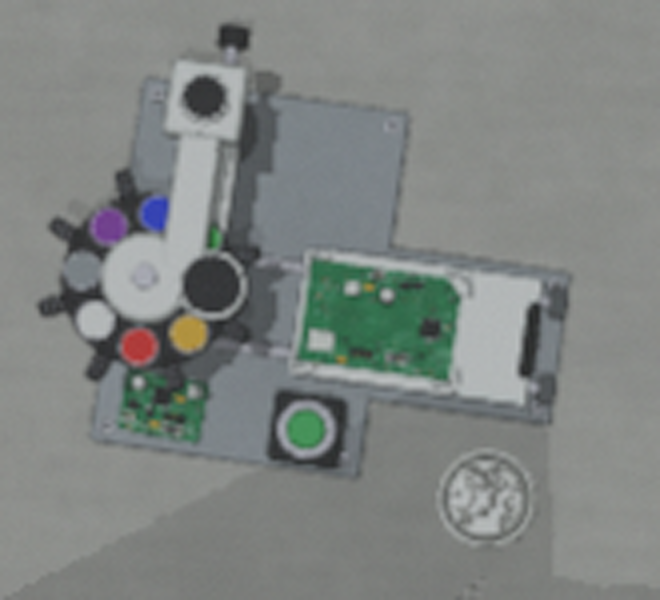

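The crop shows yellow under the lamp head (px 278,231), since orange is at (272,244), green at (279,220) and blue at (264,213). So it needs +2 clicks clockwise. Plate corners, button (302,267) and tab (358,245) are clearly visible; I'll fit the unit pose from the corners and check it on the other points.

```bash
cat >> h.py <<'E'
def fit(U,W):
    U,W=np.array(U),np.array(W);u=U-U.mean(0);w=W-W.mean(0)
    a=np.arctan2((u[:,0]*w[:,1]-u[:,1]*w[:,0]).sum(),(u*w).sum()); Rm=np.array([[np.cos(a),-np.sin(a)],[np.sin(a),np.cos(a)]])
    t=W.mean(0)-Rm@U.mean(0); return a,Rm,t,(W-(U@Rm.T+t))*1e3
E
python3 - <<'E'
from h import *
f=lambda x,y:(225+(x+.5)/4-.5,160+(y+.5)/4-.5)
L=[(92,440,.012,-.095,.07),(360,475,.012,-.095,-.095),(407,112,.012,.13,-.095),(145,78,.012,.13,.07),(213,285,.129,0,0),(145,276,.119,0,.038)]
W=[onz('top',f(a,b),z)[:2] for a,b,z,_,_ in L]
a,Rm,t,r=fit([l[3:] for l in L],W)
print("heading",np.degrees(a),"origin",t,"\n",r.round(1))
im=cv2.imread("pics/top0.png");hsv=cv2.cvtColor(im,cv2.COLOR_BGR2HSV)
g=cv2.inRange(hsv,(40,90,60),(85,255,255));m=np.zeros_like(g);m[255:280,290:315]=g[255:280,290:315];mm=cv2.moments(m,True)
b=(mm['m10']/mm['m00'],mm['m01']/mm['m00']);print("btn px",b)
for z in(.03,.04,.05):print(z,Rm.T@(onz('top',b,z)[:2]-t))
print("tab",Rm.T@(onz('top',f(536,340),.055)[:2]-t),"px")
for n,u in dict(btn=(-.07,-.06),tab=(0,-.187),home=(0,-.092),wc=(0,.038)).items():print(n,Rm@u+t)
# scene check: button from scene view
sc=cv2.imread("pics/scene0.png");h2=cv2.cvtColor(sc,cv2.COLOR_BGR2HSV)
g=cv2.inRange(h2,(40,90,60),(85,255,255));m=np.zeros_like(g);m[255:272,282:300]=g[255:272,282:300];mm=cv2.moments(m,True)
b2=(mm['m10']/mm['m00'],mm['m01']/mm['m00']);print(b2)
o1,d1=ray('top',b);o2,d2=ray('scene',b2);A=np.c_[d1,-d2];k=np.linalg.lstsq(A,o2-o1,rcond=None)[0];p=o1+d1*k[0];q=o2+d2*k[1];print("btn tri",p,q)
E
```

```text
heading -5.907323410210673 origin [ 0.53773922 -0.09253423] 
 [[ 1.  -1.2]
 [ 1.8  1. ]
 [-1.2  2. ]
 [-1.6 -1.9]
 [-0.5 -0.4]
 [ 0.4  0.5]]
btn px (301.089552238806, 266.910447761194)
0.03 [-0.0705833  -0.05851292]
0.04 [-0.07074694 -0.05883515]
0.05 [-0.07091058 -0.05915737]
tab [-0.00187722 -0.18550072] px
btn [ 0.46193577 -0.14501124]
tab [ 0.51849324 -0.2785412 ]
home [ 0.52827061 -0.18404568]
wc [ 0.54165017 -0.05473603]
(290.37735849056605, 261.1320754716981)
btn tri [ 0.46126194 -0.14385433  0.04258945] [ 0.45993691 -0.14174582  0.04262752]
```

```bash
python3 -m handwheel '[[[0,0,7.2,0,0,0,0],[0,0,7.2,0,0,0,0],[0,0,7.25,0,0,0,0],[0,0,0,0.026,-0.0266,0,0],[0,0,0,0.026,-0.0266,0,0],[0,0,0,0.026,-0.0266,0,0],[0,0,0,0.026,-0.0266,0,0],[0,0,0,0.026,-0.0266,0,0],[0,0,0,0.026,-0.0266,0,0],[0,0,0,0.026,-0.0266,0,0],[0,0,0,0.026,-0.0266,0,0],[0,0,0,0.026,-0.0266,0,0],[0,0,0,0.026,-0.0266,0,0],[0,0,0,0.026,-0.0266,0,0],[0,0,0,0.026,-0.0266,0,0],[0,0,0,0,0,0.03,0],[0,0,0,0,0,0,0]]]' 20
cat >> h.py <<'E'
a0=np.radians(-5.907);Ru=np.array([[np.cos(a0),-np.sin(a0)],[np.sin(a0),np.cos(a0)]]);t0=np.array([.53774,-.09253])
def unit(p): return np.r_[Ru.T@(np.array(p)[:2]-t0),p[2]]
def st():
    s=sense();m=R.from_quat(s['tool_rot']).as_matrix();print("t",round(s['t'],2),"unit",(unit(s['tcp_pos'])*1e3).round(1),"toolx deg",np.degrees(np.arctan2(m[1,0],m[0,0])).round(2),"tilt",m[:2,2].round(4),"F",np.round(s['force'],1),round(s['finger_gap'],3));return s
E
python3 - <<'E'
from h import *
s=st()
im=snapshot('wrist');cv2.imwrite('pics/w1.png',im[:,:,::-1])
for u in [(0,-.187,.055),(.022,-.187,.055),(-.022,-.187,.055),(-.07,-.06,.042),(0,0,.129)]:
    print(u,proj('wrist',np.r_[Ru@u[:2]+t0,u[2]],s).round(1))
E
```

```text
t: 2.22
tcp_pos: [0.5115, -0.3142, 0.1989]
tool_rot: [0.999, -0.051, -0.003, -0.002]
force: [0.1, -0.2, 0.2]
finger_gap: 0.001
gripper_force: 0.0
t 2.23 unit [  -3.3 -223.2  198.9] toolx deg -5.85 tilt [-0.005   0.0043] F [ 0.1 -0.2  0.2] 0.001
(0, -0.187, 0.055) [281.3 216.8]
(0.022, -0.187, 0.055) [280.4 190.1]
(-0.022, -0.187, 0.055) [282.2 242.3]
(-0.07, -0.06, 0.042) [148.8 287.4]
(0, 0, 0.129) [-13.8 243.6]
```

View pics/w1.png

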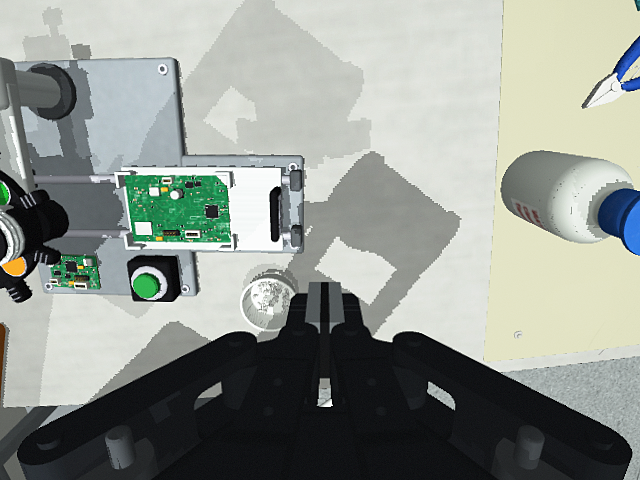

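The wrist view shows the black tab at (276,214) and the button at (146,287), both within 3 px (about 2 mm) of where my fit predicts them. Going down beside the tab.

```bash
python3 -m handwheel '[[[0.25,-0.3,0,0.005,0,0.04,0],[0,0,0,0,0,0.04,0],[0,0,0,0,0,0.04,0],[0,0,0,0,0,0.03,0],[0,0,0,0,0,0.015,0],[0,0,0,0,0,0,0]]]'; python3 -c "from h import *;st()"
```

```text
t: 3.02
tcp_pos: [0.517, -0.3164, 0.0362]
tool_rot: [0.999, -0.052, -0.003, -0.003]
force: [0.3, 0.7, 0.8]
finger_gap: 0.001
gripper_force: 0.0
t 3.02 unit [   2.4 -224.8   36.2] toolx deg -5.95 tilt [-0.0052  0.0054] F [0.3 0.7 0.8] 0.001
```

```bash
python3 -m handwheel '[[[0,0,0,0,-0.010,0,0],[0,0,0,0,-0.010,0,0],[0,0,0,0,-0.012,0,0],[0,0,0,0,-0.012,0,0],[0,0,0,0,-0.012,0,0],[0,0,0,0,-0.012,0,0],[0,0,0,0,-0.012,0,0],[0,0,0,0,-0.012,0,0],[0,0,0,0,-0.012,0,0],[0,0,0,0,-0.006,0,0]]]'; python3 -c "from h import *;st()"; python3 -m handwheel '[[[0,0,0,0,-0.002,0,0],[0,0,0,0,-0.002,0,0]]]'
```

```text
t: 4.28
tcp_pos: [0.5282, -0.2054, 0.0366]
tool_rot: [0.999, -0.051, -0.003, -0.003]
force: [0.6, -2.3, 0.2]
finger_gap: -0.003
gripper_force: 0.9
t 4.28 unit [   2.1 -113.2   36.6] toolx deg -5.86 tilt [-0.0058  0.0056] F [ 0.6 -2.3  0.2] -0.003
t: 4.53
tcp_pos: [0.5284, -0.2024, 0.0366]
tool_rot: [0.999, -0.052, -0.003, -0.003]
force: [0.1, -1.3, -0.6]
finger_gap: 0.0
gripper_force: 0.8
```

```bash
for i in 1 ; do python3 -m handwheel '[[[0,0,0,0,-0.002,0,0],[0,0,0,0,-0.002,0,0]]]' | grep -E 'pos|force:'; python3 -m handwheel '[[[0,0,0,0,-0.002,0,0],[0,0,0,0,-0.001,0,0]]]'| grep -E 'pos|force:';python3 -m handwheel '[[[0,0,0,0,-0.001,0,0],[0,0,0,0,-0.001,0,0]]]'| grep -E 'pos|force:'; done
```

```text
tcp_pos: [0.5288, -0.1985, 0.0366]
force: [0.4, -1.6, -1.1]
gripper_force: 0.8
tcp_pos: [0.5292, -0.1954, 0.0367]
force: [-0.8, -1.6, -1.0]
gripper_force: 0.8
tcp_pos: [0.5294, -0.1949, 0.0368]
force: [-3.3, -8.7, -1.3]
gripper_force: 4.2
```

```bash
python3 -m handwheel '[[[0,0,0,0,-0.001,0,0],[0,0,0,0,0,0,0]]]'| grep -E 'pos|force:'; python3 -m handwheel '[[[0,0,0,0,0.01,0,0],[0,0,0,0,0.01,0,0],[0,0,0,0,0,-0.03,0],[0,0,0,0,0,-0.04,0],[0,0,0,0,0,-0.04,0],[0,0,0,-0.024,0,-0.01,0],[0,0,0,-0.024,-0.025,0,0],[0,0,0,-0.024,-0.025,0,0],[0,0,0,-0.024,-0.025,0,0],[0,0,0,0,-0.025,0,0],[0,0,0,0,0,0,0]]]'
python3 - <<'E'
from h import *
s=st()
im=snapshot('wrist');cv2.imwrite('pics/w2.png',im[:,:,::-1])
for n,u in dict(tabhome=(0,-.092,.055),hub=(0,.038,.119),btn=(-.07,-.06,.042)).items():
    print(n,proj('wrist',np.r_[Ru@u[:2]+t0,u[2]],s).round(1))
E
```

```text
tcp_pos: [0.5294, -0.1949, 0.0368]
force: [-4.8, -8.9, -3.3]
gripper_force: 4.7
t: 6.9
tcp_pos: [0.4429, -0.1026, 0.158]
tool_rot: [0.999, -0.05, -0.003, -0.003]
force: [-0.1, 0.3, -0.7]
finger_gap: 0.001
gripper_force: 0.0
t 6.9 unit [-93.3 -19.7 158. ] toolx deg -5.78 tilt [-0.0048  0.0054] F [-0.1  0.3 -0.7] 0.001
tabhome [437.6  96.6]
hub [204.6  83.9]
btn [380.8 199.2]
```

View pics/w2.png

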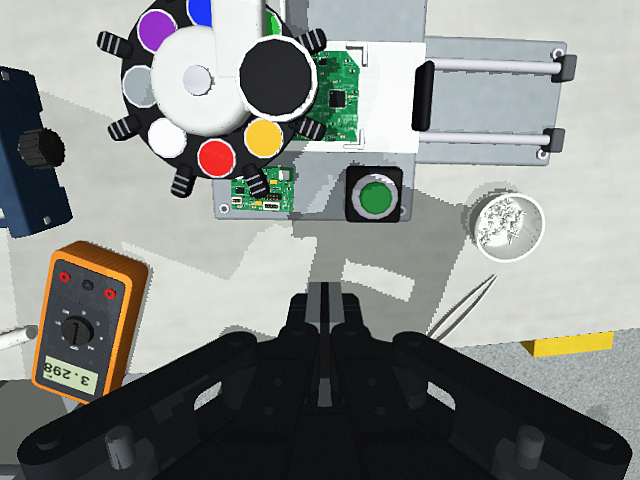

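The wrist view shows the tab at (425,96), where the home position predicts it. The hub at (199,81) is about 3 mm left of my fit, and red and orange lie either side of the front with a lobe at (255,182). The tray is home, so I'm going into the gap and sweeping left.

```bash
python3 -m handwheel '[[[0,0,0,0,0,0.036,0],[0,0,0,0,0,0.036,0],[0,0,0,0.014,0,0,0],[0,0,0,0.0145,0,0,0],[0,0,0,0,0,0,0]]]'|grep -E "t:|pos|force:"; python3 -c "from h import *;st()"; python3 -m handwheel '[[[0,0,0,0,-0.008,0,0],[0,0,0,0,-0.008,0,0],[0,0,0,0,-0.008,0,0],[0,0,0,0,-0.006,0,0]]]'|grep -E "pos|force:"; python3 -m handwheel '[[[0,0,0,0,-0.007,0,0],[0,0,0,0,-0.007,0,0]]]'|grep -E "pos|force:";  python3 -m handwheel '[[[0,0,0,0,-0.007,0,0],[0,0,0,0,-0.006,0,0]]]'|grep -E "pos|force:"; python3 -m handwheel '[[[0,0,0,0,-0.005,0,0],[0,0,0,0,0,0,0]]]'|grep -E "pos|force:"; python3 -c "from h import *;st()"
```

```text
t: 7.58
tcp_pos: [0.4747, -0.1078, 0.087]
tool_rot: [0.999, -0.051, 0.0, -0.001]
force: [-0.1, -0.4, 0.2]
gripper_force: 0.0
t 7.58 unit [-61.2 -21.7  87. ] toolx deg -5.88 tilt [0.0007 0.0023] F [-0.1 -0.4  0.2] -0.003
tcp_pos: [0.4722, -0.0762, 0.0857]
force: [-6.4, -5.2, 2.5]
gripper_force: 3.9
tcp_pos: [0.4707, -0.061, 0.0854]
force: [-8.7, -1.7, 6.8]
gripper_force: 4.2
tcp_pos: [0.4722, -0.0475, 0.0854]
force: [-6.5, 0.6, 4.1]
gripper_force: 3.1
tcp_pos: [0.4735, -0.0421, 0.0854]
force: [-3.9, 3.9, 2.3]
gripper_force: 2.4
t 8.82 unit [-69.1  43.6  85.4] toolx deg -5.85 tilt [-0.0131  0.0084] F [-3.9  3.9  2.3] 0.002
```

```bash
python3 -m handwheel '[[[0,0,0,-0.015,0,0,0],[0,0,0,-0.015,0,0,0],[0,0,0,0,0.03,-0.03,0],[0,0,0,0,0.03,-0.035,0],[0,0,0,0,0,0,0]]]'|grep -E "pos|force:"; python3 - <<'E'
from h import *
s=st()
im=snapshot('wrist');cv2.imwrite('pics/w3.png',im[:,:,::-1])
for n,u in dict(hub=(0,.038,.119),tabhome=(0,-.092,.055)).items():
    print(n,proj('wrist',np.r_[Ru@u[:2]+t0,u[2]],s).round(1))
E
```

```text
tcp_pos: [0.4433, -0.104, 0.1528]
force: [0.2, -0.4, 0.5]
gripper_force: 0.0
t 9.45 unit [-92.7 -21.1 152.8] toolx deg -6.09 tilt [0.0014 0.0016] F [ 0.2 -0.4  0.5] 0.003
hub [197.2  85.1]
tabhome [436.1  97.3]
```

View pics/w3.png

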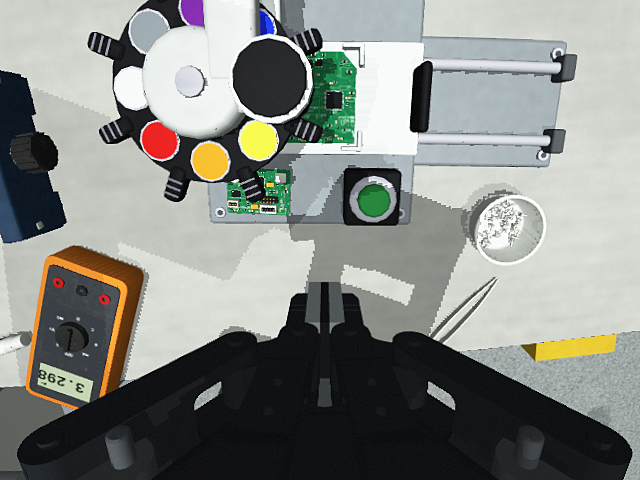

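The view shows exactly one click done: yellow at (258,141), green hidden under the head, blue next at (267,22). The tray is still home. Repeating a little further out.

```bash
python3 -m handwheel '[[[0,0,0,0,0,0.034,0],[0,0,0,0,0,0.033,0],[0,0,0,0.012,0,0,0],[0,0,0,0.011,0,0,0],[0,0,0,0,0,0,0]]]'|grep -E "t:|pos|force:"; python3 -c "from h import *;st()"
```

```text
t: 10.12
tcp_pos: [0.4668, -0.1042, 0.0846]
tool_rot: [0.999, -0.051, -0.001, -0.002]
force: [-0.0, 0.8, -0.7]
gripper_force: 0.0
t 10.12 unit [-69.3 -18.9  84.6] toolx deg -5.85 tilt [-0.0011  0.0031] F [-0.   0.8 -0.7] -0.0
```

```bash
python3 -m handwheel '[[[0,0,0,0.0045,-0.006,0,0],[0,0,0,0,-0.008,0,0],[0,0,0,0,-0.008,0,0],[0,0,0,0,-0.006,0,0]]]'|grep -E "pos|force:"; python3 -m handwheel '[[[0,0,0,0,-0.007,0,0],[0,0,0,0,-0.007,0,0]]]'|grep -E "pos|force:";  python3 -m handwheel '[[[0,0,0,0,-0.007,0,0],[0,0,0,0,-0.007,0,0]]]'|grep -E "pos|force:"; python3 -m handwheel '[[[0,0,0,0,-0.005,0,0],[0,0,0,0,0,0,0]]]'|grep -E "pos|force:"; python3 -c "from h import *;st()"
```

```text
tcp_pos: [0.4704, -0.0759, 0.0837]
force: [-6.7, -8.1, 1.5]
gripper_force: 4.1
tcp_pos: [0.4705, -0.0614, 0.0834]
force: [-4.8, -1.2, 2.0]
gripper_force: 2.7
tcp_pos: [0.4719, -0.047, 0.0834]
force: [-4.2, 0.3, -0.6]
gripper_force: 2.5
tcp_pos: [0.4734, -0.0417, 0.0834]
force: [-3.8, 3.6, 0.5]
gripper_force: 2.6
t 11.38 unit [-69.3  43.9  83.4] toolx deg -5.89 tilt [-0.0088  0.0072] F [-3.8  3.6  0.5] 0.004
```

Same trace as the first click. Backing off, moving up to a point over the button, and checking.

```bash
python3 -m handwheel '[[[0,0,0,-0.015,0,0,0],[0,0,0,-0.015,0,0,0],[0,0,0,0,0.03,-0.03,0],[0,0,0,0,0.03,-0.035,0],[0,0,0,0,0,0,0]]]'|grep -E "pos|force:"; python3 - <<'E'
from h import *
s=st()
im=snapshot('wrist');cv2.imwrite('pics/w4.png',im[:,:,::-1])
hsv=cv2.cvtColor(im,cv2.COLOR_RGB2HSV);g=cv2.inRange(hsv,(40,90,60),(85,255,255));m=np.zeros_like(g);m[170:230,345:405]=g[170:230,345:405]
mm=cv2.moments(m,True);b=(mm['m10']/mm['m00'],mm['m01']/mm['m00']);print(b,unit(onz('wrist',b,.042,s)))
E
```

```text
tcp_pos: [0.4416, -0.1032, 0.151]
force: [0.1, -0.6, 0.3]
gripper_force: 0.0
t 12.0 unit [-94.5 -20.5 151. ] toolx deg -6.1 tilt [0.0031 0.0008] F [ 0.1 -0.6  0.3] -0.0
(374.7952941176471, 198.68941176470588) [-0.06889898 -0.0559663   0.042     ]
```

View pics/w4.png

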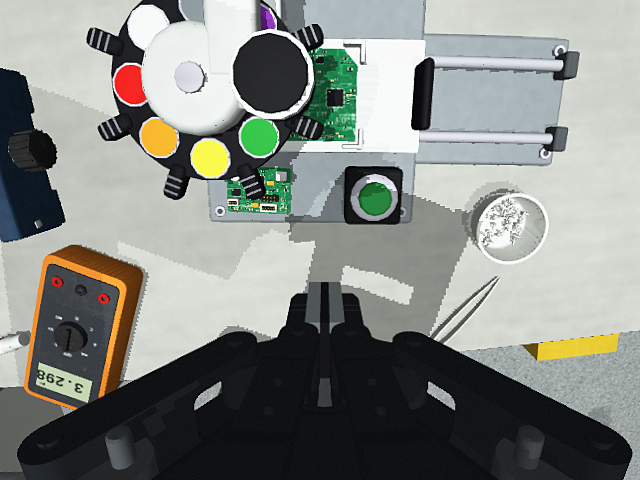

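The view shows green at (258,135), yellow at (210,158) and violet at (268,20), so blue is under the lamp. The lobes are at the same pixels as in the earlier stop, and the tab at (425,93) is home. Now the button, measured at unit (-69,-57) mm.

```bash
python3 -m handwheel '[[[0,0,0,0.0122,0.0185,0,0],[0,0,0,0.0122,0.0185,0,0],[0,0,0,0,0,0.03,0],[0,0,0,0,0,0.03,0],[0,0,0,0,0,0.03,0],[0,0,0,0,0,0,0]]]'|grep -E "pos|force:"; python3 -c "from h import *;st()"
```

```text
tcp_pos: [0.4588, -0.1393, 0.0559]
force: [0.0, 0.6, 0.2]
gripper_force: 0.0
t 12.8 unit [-73.7 -54.6  55.9] toolx deg -5.92 tilt [-0.0094  0.0075] F [0.  0.6 0.2] -0.004
```

```bash
python3 -m handwheel '[[[0,0,0,0.0035,0.003,0,0],[0,0,0,0,0,0.004,0],[0,0,0,0,0,0.004,0],[0,0,0,0,0,0,0]]]'|grep -E "pos|force:"; for i in 1; do python3 -m handwheel '[[[0,0,0,0,0,0.003,0],[0,0,0,0,0,0,0]]]'|grep -E "pos|force:";python3 -m handwheel '[[[0,0,0,0,0,0.003,0],[0,0,0,0,0,0,0]]]'|grep -E "pos|force:"; done; python3 -c "from h import *;st()"
```

```text
tcp_pos: [0.4626, -0.1425, 0.0506]
force: [-0.0, 0.3, 0.8]
gripper_force: 0.0
tcp_pos: [0.4626, -0.1424, 0.0473]
force: [-0.5, -0.3, -0.4]
gripper_force: 0.0
tcp_pos: [0.4625, -0.1424, 0.0442]
force: [-0.4, 0.2, 0.3]
gripper_force: 0.0
t 13.8 unit [-69.7 -57.4  44.2] toolx deg -5.9 tilt [-0.0052  0.0052] F [-0.4  0.2  0.3] -0.003
```

```bash
for i in 1; do python3 -m handwheel '[[[0,0,0,0,0,0.002,0],[0,0,0,0,0,0,0]]]'|grep -E "pos|force:";python3 -m handwheel '[[[0,0,0,0,0,0.002,0],[0,0,0,0,0,0,0]]]'|grep -E "pos|force:";python3 -m handwheel '[[[0,0,0,0,0,0.002,0],[0,0,0,0,0,0,0]]]'|grep -E "pos|force:";python3 -m handwheel '[[[0,0,0,0,0,0.002,0],[0,0,0,0,0,0,0]]]'|grep -E "pos|force:"; done
```

```text
tcp_pos: [0.4628, -0.1426, 0.0425]
force: [-1.0, 0.6, 2.0]
gripper_force: 1.0
tcp_pos: [0.4628, -0.1426, 0.0405]
force: [0.6, 0.1, 3.0]
gripper_force: 1.4
tcp_pos: [0.4628, -0.1426, 0.0384]
force: [-0.5, 0.8, 3.8]
gripper_force: 1.8
tcp_pos: [0.4628, -0.1426, 0.037]
force: [-1.0, -0.0, 10.1]
gripper_force: 4.7
```

The spring ran from 2 to 4 N, then hit a hard stop at about 6 mm of travel. One more millimetre, then I'll release and back away.

```bash
python3 -m handwheel '[[[0,0,0,0,0,0.001,0],[0,0,0,0,0,0,0]]]'|grep -E "pos|force:"; python3 -m handwheel '[[[0,0,0,0,0,-0.01,0],[0,0,0,0,0,-0.03,0],[0,0,0,0,0,-0.04,0],[0,0,0,0,0,-0.035,0],[0,0,0,-0.012,-0.019,0,0],[0,0,0,-0.012,-0.019,0,0],[0,0,0,0,0,0,0],[0,0,0,0,0,0,0]]]'|grep -E "pos|force:"; python3 - <<'E'
from h import *
s=st()
im=snapshot('wrist');cv2.imwrite('pics/w5.png',im[:,:,::-1])
E
```

```text
tcp_pos: [0.4628, -0.1426, 0.0369]
force: [-1.8, 1.2, 18.4]
gripper_force: 8.8
tcp_pos: [0.443, -0.1024, 0.1499]
force: [-0.5, -0.4, -0.6]
gripper_force: 0.0
t 16.05 unit [-93.2 -19.6 149.9] toolx deg -5.86 tilt [-0.0059  0.0053] F [-0.5 -0.4 -0.6] -0.001
```

View pics/w5.png

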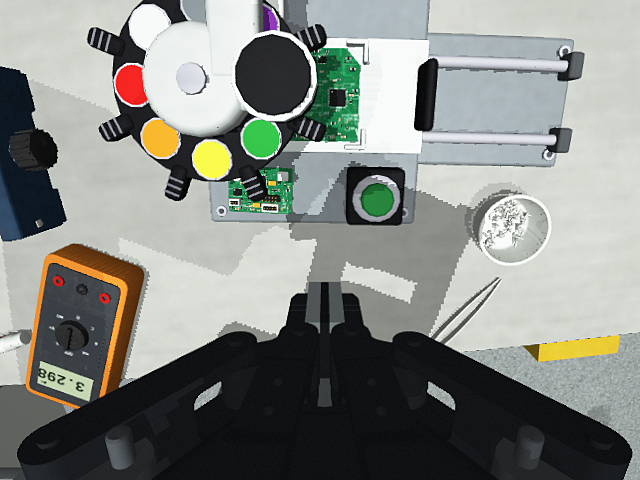

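The view shows the tray home with its tab at (427,93), the wheel unchanged with green at (262,137), the button up at (377,200), and everything lying round the lamp in place. The spring force puts full travel at z = 37 mm, which the fingertips reached.

```bash
python3 -c "from station import *;print(sign_off())"
```

```text
the job is handed in; nothing more can be done
None
```

I handed the job in at about 16 s: the tray is home, the blue filter is in its click stop under the lamp, and the green button was pressed to its hard stop and is back up; the sign-off returned no verdict.

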